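# Push the hand press's hinge pin home and lock it with its R-clip

## Task

The hand press has just been washed and put back together. Push its hinge pin in until the head is tight against the hinge, then take the R-clip out of the slot in the skewer holder and push its straight leg down through the cross-hole in the end of the pin until the bow springs over the pin, with the clip square across the pin. Feel for the hole and ease the leg in without forcing it, let go, and leave everything else on the bench where it stands.

Things in the scene. Friction and masses are not known exactly. Their poses are not given: they have to be found in the camera images.
- press: Hand press of bare cast aluminium, fast on the bench: two closed round plates 210 mm across, a lever with a black grip at +x, the hinge at -x. Origin at bench level under the plates' centre; z up, y along the hinge pin (axis at x -125, z 55 mm). Hinge lugs and hinge arm reach y = +/-40, z 69 mm, the plates z 46 mm.
- pin (a joint): How far the steel hinge pin (18 mm thick) is still drawn out, m: 0 = fully home, starts at 0.011 to 0.021. Its head, at the press's +y end, is 26 mm across; the head's outer face is at press y = 47 mm + this value. It slides towards -y with about 4 N. While it is drawn out the cross-hole is hidden in the lug.
- hinge_mid (a point): Middle of the hinge on the pin's axis (press x -125, y 0, z 55 mm), axes as the press. The pin also turns stiffly in its bore (0.045 N m), and its turn is not measured: the cross-hole leans up to 40 degrees from upright, its mouth up to 6 mm to press +x or -x of the crown, and must be felt or seen. A leg tip caught in the mouth and drawn to above the axis turns the hole upright.
- clip_point (a point): Point fixed to the press on the pin's axis (press x -125, y -57, z 55 mm), axes as the press: the middle of the pin's cross-hole once the pin is home. The hole goes right through, 5.6 mm wide across the pin and 6.4 mm along it; the pin ends 11 mm beyond the hole's middle.
- clip: R-clip of 4 mm steel wire, 82 mm long, 34 g, standing legs down in the holder. Origin on the straight leg at the middle of the bow: fully home it lies at clip_point. z up the leg to the loop, x from leg to bow. Straight leg z -30 to 41 mm. Springy bow: seat at z 0 (8 mm gap), throat at z -9 (5 mm gap), tail at z -21, x 14. The tail meets the pin about 19 mm before home; springing over takes about 10 N.
- clip_grip (a point): Middle of the clip's stiff loop, where it is gripped from above across x: clip x 9, z 37 mm. There the clip is 22 mm wide (x = -2 to 20 mm) with straight flanks from z = 32 to 41 mm; the loop's top is at z = 52 mm. Axes as the clip.
- clip_tip (a point): Rounded end of the clip's straight leg (clip x 0, z -30 mm). Axes as the clip.
- holder: Bamboo skewer holder, a loose block 60 x 160 x 45 mm (x, y, z), origin under its centre. The clip stands in a slot 32 mm deep at x = -6, y = -52 mm, its axes along the holder's, leaning a few degrees (under 1 mm play at its foot; it comes out freely if gripped upright over its foot); short skewers stand at y = 10 to 70 mm, up to 102 mm above the bench.
- bento_low: Lower white plastic bento tier, 105 x 170 x 48 mm, origin under its centre. To be left alone.
- bento_up: Upper bento tier with its lid, 109 x 174 x 56 mm, stacked on the lower one, origin under its centre. To be left alone.
- soy_dish: White ceramic soy dish, 92 mm across, 18 mm high, origin under its centre. To be left alone.
- spatula: Hard silicone spatula lying flat, 265 mm long along x, handle to -x, 58 mm wide, 20 mm high. To be left alone.
- cup: Ceramic tea cup, 72 mm across, 85 mm high, origin under its centre. To be left alone.
- bowl: White rice bowl, 116 mm across, 56 mm high, origin under its centre. To be left alone.
- bottle: Amber sauce bottle, 62 mm across, 180 mm high, origin under its centre. To be left alone.

How it is judged:
By the outcome, as a careful person would: the job done as asked, in the order asked, and still so for the second after the job is handed in, with the robot touching nothing.
It also fails if it takes over 61 s, if anything falls off the work surface, if the arm or the gripper's body presses on something with over 40 N, if the wrist force passes 120 N, or if a joint passes its speed limit or range.

## Robot

A 7-joint arm with a two-finger parallel gripper is mounted at the origin on the work surface. World frame = base frame: x ahead of the robot, y to its left, z up, the work surface at z = 0. Lengths are in m, angles in rad, forces in N, time in s.
With the tool pointing down it reaches from about 0.4 to 0.85 m from the base axis. Payload 10.4 kg.
Tool frame: the origin (TCP) lies on the centre line of the jaws, within the pads' length; the fingertips stand r.tip_extent ahead of it and the grasp point (between the pads) lies 3 mm ahead of it (r.tip_extent is the distance from the TCP to the fingertips, in m); z points along the fingers, y is the direction in which the jaws open and shut (so a half turn about z gives the same grasp; the last joint's range is limited). The gripper opens to 87 mm and grips with 3 to 60 N. Pads are 19 mm wide; open, the fingers measure 117 mm over their backs; the gripper's body (75 mm by 190 mm) begins 51 mm behind the grasp point.
Start: joints at [1.256, 0.332, -0.065, 1.46, 0.022, 1.35, -0.088], TCP at [0.18, -0.599, 0.209] pointing down, gripper open.
Joint ranges: [-2.6, 2.6], [-0.5, 2.12], [-1.47, 1.34], [0.16, 2.42], [-1.27, 4.41], [0.06, 2.06], [-2.6, 2.6]. Speed limits (rad/s): [2.22, 2.22, 2.79, 2.79, 3.14, 3.14, 3.14].

## Interface

Orientations are given as a unit quaternion [x, y, z, w].
In Python, from bench import r gives the robot as it stands. The module is installed in compiled form; this text tells all that it offers.
- The arm moves only by the shell command python3 -m jog 'ROWS' [FORCE]. ROWS is JSON, a list of rows, each a list of 5 numbers: the shift along the tool's x, y, z in cm, then the turn about the tool's z in rad, then the closure, from 0 (fully open) to 1 (shut). A call has exactly 10 rows; each row shifts and turns the pose as measured when the row begins, along the tool's axes as they then stand; what a row does not reach is not made up. A row lasts 1/10 s, in which the tool goes at most 50 mm and 8.59 degrees, less where a joint would pass 70% of its speed; a pose out of reach is approached as far as the arm can. A call with a gripper value outside its range is refused whole. The fingers move at their own pace and stop on an object; FORCE is the grip in N (left out, the last holds). Time passes only in rows, so rows that do not move let the fingers close, or fill a call up. It gives the time, the measured TCP pose, the force and the opening at its end, in the units of the state.
- r.read_state(): the state, without advancing time (a new reading comes with each control period).
- r.camera(name): name is "scene" or "side" or "wrist"; returns a dict with "pixels" (420x560x3 uint8, red, green, blue), "fx", "fy", "cx", "cy" (pixels), "camera_from_world" (4x4, takes a point from world to camera coordinates). Camera axes: x right, y up, looking along -z (the intrinsics and any distortion apply to the point x, -y, -z); pixel columns grow to the right and rows downward; lengths in m; the calibration is good to about 2 mm. A picture is of the moment at which its call begins. There is no depth.
- r.close_job(): hands the job in, once; it reports no verdict.
The state is a dict: "time": time; "joint_positions": joint angles; "joint_vel": joint speeds; "joint_torque": joint torques, N m; "ee_pos": TCP position; "eef_rot": TCP orientation; "ft_force": force on the tool from outside, world axes, zero at the start; "torque": the same for the moment, N m; "width": finger opening in m.
Only numpy, scipy, OpenCV 4.12 (cv2) and the standard library are available. Lean on these libraries where they do the work, as an engineer would, in place of code of your own. Each camera call takes 0.05 s, during which the arm holds its last target. There are 200 camera calls.

## Working session

There is one attempt and no reset: what is moved stays moved. The work goes in short steps, Python scripts to look and compute and a shell command to move; the robot and the scene stay as the last step left them, time stands still between calls to the robot, and variables do not carry over. Pictures are saved under pics/ and viewed, about 8 in all and at most 12, crops included, and the job is handed in when it is done.

```bash
mkdir -p pics; cat > h.py <<'E'
import numpy as np, cv2
from bench import r
from scipy.spatial.transform import Rotation as R
def snap(name,fn):
    c=r.camera(name); cv2.imwrite('pics/'+fn,c['pixels'][:,:,::-1]); 
    np.savez('pics/'+fn+'.npz',**{k:np.array(v) for k,v in c.items()}); return c
def load(fn): return dict(np.load('pics/'+fn+'.npz'))
def ray(c,u,v):
    T=np.array(c['camera_from_world']); Rm=T[:3,:3]
    d=Rm.T@np.array([(u-c['cx'])/c['fx'],-(v-c['cy'])/c['fy'],-1.]); return -Rm.T@T[:3,3], d/np.linalg.norm(d)
def onz(c,u,v,z):
    o,d=ray(c,u,v); return o+d*(z-o[2])/d[2]
def tri(*obs):
    A=np.zeros((3,3));b=np.zeros(3);L=[]
    for c,u,v in obs:
        o,d=ray(c,u,v);P=np.eye(3)-np.outer(d,d);A+=P;b+=P@o;L.append((o,P))
    x=np.linalg.solve(A,b); return x,[np.linalg.norm(P@(x-o))*1000 for o,P in L]
def proj(c,p):
    q=np.array(c['camera_from_world'])@np.r_[p,1]; return c['cx']+c['fx']*q[0]/-q[2], c['cy']+c['fy']*-q[1]/-q[2]
def st():
    s=r.read_state(); Rm=R.from_quat(s['eef_rot']).as_matrix()
    print('t',round(s['time'],2),'pos',np.round(s['ee_pos'],4),'\nR',np.round(Rm,3).tolist(),'f',np.round(s['ft_force'],1),'w',round(s['width'],4)); return s,Rm
E
python3 - <<'E'
from h import *
st(); print(r.tip_extent)
for n in('scene','side','wrist'):
    c=snap(n,n+'0.png'); T=np.array(c['camera_from_world']); print(n,c.keys(),c['fx'],-T[:3,:3].T@T[:3,3])
E
```

```text
t 0.0 pos [ 0.1797 -0.5982  0.2081] 
R [[0.958, 0.288, -0.0], [0.288, -0.958, 0.001], [-0.0, -0.001, -1.0]] f [-0.2  0.1  0.8] w 0.0872
0.022
scene dict_keys(['pixels', 'fx', 'fy', 'cx', 'cy', 'camera_from_world']) 541.2844940320634 [1.2430517  0.22998025 1.18007185]
side dict_keys(['pixels', 'fx', 'fy', 'cx', 'cy', 'camera_from_world']) 524.544947459278 [ 0.47376538 -1.16011043  0.78343399]
wrist dict_keys(['pixels', 'fx', 'fy', 'cx', 'cy', 'camera_from_world']) 365.2057327221614 [ 0.25221917 -0.57565735  0.38536838]
```

View pics/scene0.png

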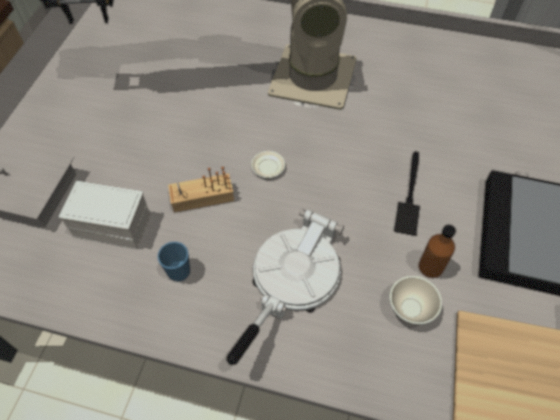

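View pics/side0.png

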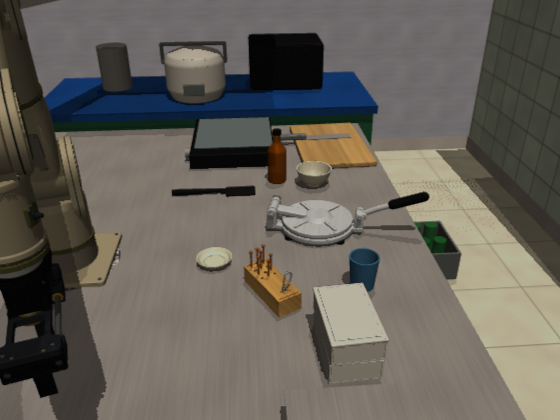

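Scene view: holder at (201,193) with the clip at its left end (180,190); press plates at (297,267), hinge at (320,224), lever to (240,345). The side view shows the same: clip (287,280), hinge (275,212). Next, enlarged crops.

```bash
python3 - <<'E'
from h import *
a=load('scene0.png');b=load('side0.png')
def crop(c,x,y,w,h,s): return cv2.resize(c['pixels'][y:y+h,x:x+w,::-1],None,fx=s,fy=s,interpolation=cv2.INTER_CUBIC)
A=crop(a,160,155,200,100,4);B=crop(b,240,190,200,125,4)
A2=A[:, :]; 
cv2.imwrite('pics/crop1.png',np.vstack([crop(a,160,155,200,70,4),np.zeros((5,800,3),np.uint8),B[:0]]) if 0 else np.vstack([A[:, :],B[:200]]))
for n,p,q,z in(('clip',(181,188),(287,278),.07),('holder',(201,190),(272,284),.045),('plates',(297,265),(318,219),.046),('hinge',(320,222),(274,213),.06),('knob',(240,345),(408,201),.05)):
    print(n,onz(a,*p,z).round(3),onz(b,*q,z).round(3),tri((a,*p),(b,*q)))
E
```

```text
clip [ 0.547 -0.216  0.07 ] [ 0.552 -0.214  0.07 ] (array([ 0.55033139, -0.21549065,  0.07229897]), [np.float64(1.6434068619623783), np.float64(1.643406861962407)])
holder [ 0.524 -0.174  0.045] [ 0.519 -0.201  0.045] (array([ 0.51756607, -0.17982197,  0.03060475]), [np.float64(2.2735378702412268), np.float64(2.2735378702412476)])
plates [0.67  0.116 0.046] [0.662 0.08  0.046] (array([0.66450869, 0.11291018, 0.02828947]), [np.float64(3.1165530137009165), np.float64(3.1165530137009236)])
hinge [0.549 0.143 0.06 ] [0.542 0.099 0.06 ] (array([0.54063439, 0.14019386, 0.038872  ]), [np.float64(3.856351371020995), np.float64(3.8563513710209594)])
knob [0.89  0.044 0.05 ] [0.937 0.154 0.05 ] (array([0.9044567 , 0.05431375, 0.10471379]), [np.float64(2.485663549301344), np.float64(2.4856635493013064)])
```

View pics/crop1.png

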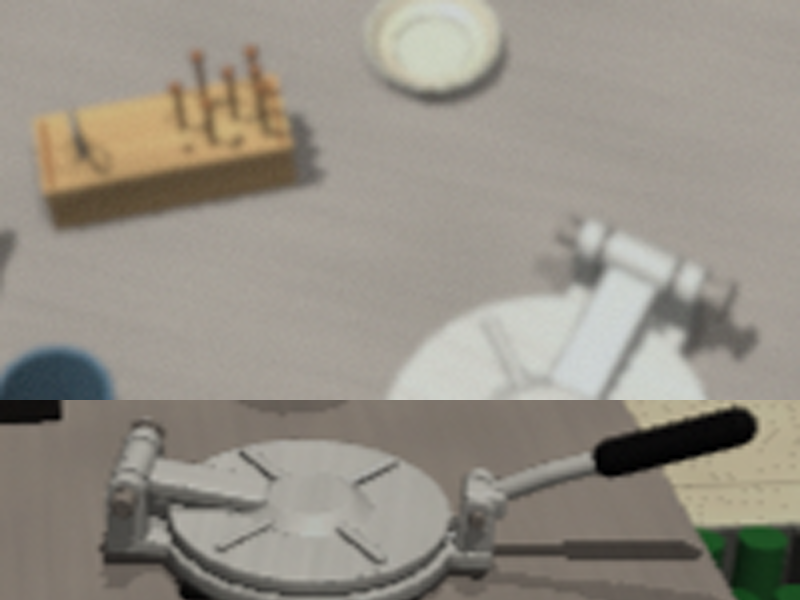

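```bash
python3 - <<'E'
from h import *
a=load('scene0.png');b=load('side0.png')
e=tri((a,301.5,213.5),(b,270.5,212.5));h=tri((a,342,227.5),(b,277,196.3));print('end',e,'head',h)
e0=onz(a,301.5,213.5,.055);h0=onz(a,342,227.5,.055);print(e0,h0,np.linalg.norm(e0-h0),np.degrees(np.arctan2(*(h0-e0)[[1,0]]))-90)
hm=onz(a,316.5,218,.069); print('hm',hm)
# holder top corners in scene crop
cs=[(38,118),(278,78),(294,148),(48,192)]
P=np.array([onz(a,160+x/4,155+y/4,.045) for x,y in cs]);print(P.round(3),P.mean(0)); 
d=P[1]-P[0];print(np.linalg.norm(d),np.degrees(np.arctan2(d[1],d[0])),np.linalg.norm(P[3]-P[0]))
s,Rm=st()
w=load('wrist0.png');T=w['camera_from_world'];print((Rm.T@(-T[:3,:3].T@T[:3,3]-s['ee_pos'])).round(3),(Rm.T@T[:3,:3].T).round(3))
E
```

```text
end (array([0.53462522, 0.09479993, 0.06217828]), [np.float64(3.4354792777965812), np.float64(3.435479277796504)]) head (array([0.55446994, 0.19698397, 0.06128027]), [np.float64(2.3587197444043784), np.float64(2.358719744404261)])
[0.53395648 0.09305347 0.055     ] [0.54795599 0.19750569 0.055     ] 0.10538620242841319 -7.633739946114503
hm [0.54604483 0.13294182 0.069     ]
[[ 0.529 -0.259  0.045]
 [ 0.458 -0.119  0.045]
 [ 0.509 -0.092  0.045]
 [ 0.581 -0.232  0.045]] [ 0.51914226 -0.17521865  0.045     ]
0.15679208483258716 116.66459077781045 0.05890538346868034
t 0.15 pos [ 0.1797 -0.5983  0.2083] 
R [[0.958, 0.288, -0.0], [0.288, -0.958, 0.001], [-0.0, -0.001, -1.0]] f [ 0.2 -0.4 -0.1] w 0.0871
[ 0.076 -0.001 -0.177] [[-0.     0.96   0.281]
 [ 1.     0.     0.   ]
 [-0.     0.281 -0.96 ]]
```

```bash
cat >> h.py <<'E'
def plan(p,yaw,n=10,prev=None):
    """suggest n equal rows in tool axes to reach p, tool-x heading yaw (deg), tool down"""
    s=r.read_state();Rm=R.from_quat(s['eef_rot']).as_matrix();y0=np.arctan2(Rm[1,0],Rm[0,0])
    dy=(np.radians(yaw)-y0+np.pi)%(2*np.pi)-np.pi; d=(np.array(p)-s['ee_pos'])*100/n
    for i in range(n):
        M=R.from_euler('z',dy*i/n).as_matrix()@Rm; v=M.T@d; print('[%.1f,%.1f,%.1f,%.3f]'%(*v,-dy/n),end=', ')
    print('yaw0 %.2f'%np.degrees(y0))
E
python3 - <<'E'
from h import *
plan([.56,.24,.21],81,20)
E
```

```text
[3.0,-3.5,-0.0,-0.056], [3.2,-3.3,-0.0,-0.056], [3.4,-3.1,-0.0,-0.056], [3.6,-2.9,-0.0,-0.056], [3.7,-2.7,-0.0,-0.056], [3.9,-2.5,-0.0,-0.056], [4.0,-2.3,-0.0,-0.056], [4.1,-2.0,-0.0,-0.056], [4.2,-1.8,-0.0,-0.056], [4.3,-1.6,-0.0,-0.056], [4.4,-1.3,-0.0,-0.056], [4.5,-1.1,-0.0,-0.056], [4.5,-0.8,-0.0,-0.056], [4.6,-0.6,-0.0,-0.056], [4.6,-0.3,-0.0,-0.056], [4.6,-0.1,-0.0,-0.056], [4.6,0.2,-0.0,-0.056], [4.6,0.5,-0.0,-0.056], [4.5,0.7,-0.0,-0.056], [4.5,1.0,-0.0,-0.056], yaw0 16.72
```

```bash
python3 -m jog '[[3.0,-3.5,0,-0.056,1],[3.2,-3.3,0,-0.056,1],[3.4,-3.1,0,-0.056,1],[3.6,-2.9,0,-0.056,1],[3.7,-2.7,0,-0.056,1],[3.9,-2.5,0,-0.056,1],[4.0,-2.3,0,-0.056,1],[4.1,-2.0,0,-0.056,1],[4.2,-1.8,0,-0.056,1],[4.3,-1.6,0,-0.056,1]]' 20; python3 -c "
from h import *
plan([.56,.24,.21],81,12)"
```

```text
time: 1.15
ee_pos: [0.3677, -0.1665, 0.2045]
eef_rot: [0.908, 0.418, -0.002, -0.002]
ft_force: [1.1, -1.0, 0.8]
width: 0.015
[3.6,-1.0,-0.1,-0.046], [3.7,-0.8,-0.1,-0.046], [3.7,-0.7,-0.1,-0.046], [3.7,-0.5,-0.1,-0.046], [3.7,-0.3,-0.1,-0.046], [3.7,-0.1,-0.1,-0.046], [3.7,0.0,-0.1,-0.046], [3.7,0.2,-0.1,-0.046], [3.7,0.4,-0.1,-0.046], [3.7,0.5,-0.1,-0.046], [3.7,0.7,-0.1,-0.046], [3.6,0.9,-0.1,-0.046], yaw0 49.43
```

```bash
python3 -m jog '[[4.3,-1.1,0,-0.055,1],[4.3,-0.9,0,-0.055,1],[4.4,-0.7,0,-0.055,1],[4.4,-0.5,0,-0.055,1],[4.4,-0.3,0,-0.055,1],[4.4,0,0,-0.055,1],[4.4,0.2,0,-0.055,1],[4.4,0.4,0,-0.055,1],[4.4,0.7,0,-0.055,1],[4,0.9,0,-0.055,1]]' 20; python3 -c "
from h import *
st(); c=snap('wrist','w1.png')
print(proj(c,[.548,.1975,.055]))"
```

```text
time: 2.15
ee_pos: [0.5523, 0.2504, 0.2036]
eef_rot: [0.755, 0.656, -0.001, 0.001]
ft_force: [0.2, -1.5, 1.9]
width: 0.0005
t 2.15 pos [0.5523 0.2504 0.2036] 
R [[0.139, 0.99, -0.001], [0.99, -0.139, -0.003], [-0.003, -0.001, -1.0]] f [ 0.2 -1.5  1.9] w 0.0005
(np.float64(291.27685372134874), np.float64(241.70031477798852))
```

View pics/w1.png

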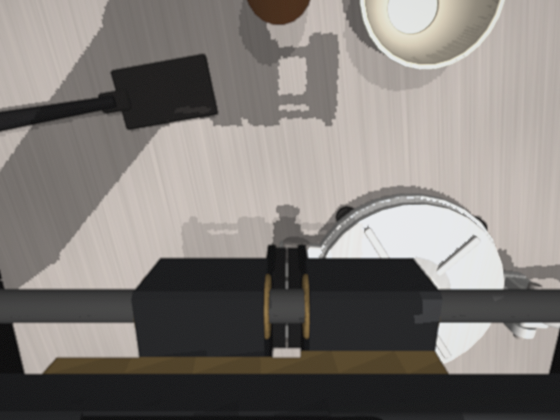

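Wrist view: hinge and pin head are hidden behind the fingers at (287,245). I'll back away along −y to see the hinge.

```bash
python3 -m jog '[[-4,0,0,0,1],[-4,0,0,0,1],[-4,0,0,0,1],[-3,0,0,0,1],[-2,0,0,0,1],[0,0,0,0,1],[0,0,0,0,1],[0,0,0,0,1],[0,0,0,0,1],[0,0,0,0,1]]' 20; python3 -c "
from h import *
st(); c=snap('wrist','w2.png')"
python3 -m jog '[[-1,-2,0,0,1],[-1,-2,0,0,1],[-2,-2,0,0,1],[-2,-1,0,0,1],[0,0,0,0,1],[0,0,0,0,1],[0,0,0,0,1],[0,0,0,0,1],[0,0,0,0,1],[0,0,0,0,1]]' 20; python3 -c "
from h import *
st(); c=snap('wrist','w3.png')
a=load('w2.png')['pixels'][:260];b=c['pixels'][:260]
cv2.imwrite('pics/w23.png',np.vstack([a,b])[:,:,::-1])"

```

```text
time: 3.2
ee_pos: [0.5273, 0.0908, 0.1978]
eef_rot: [0.748, 0.664, -0.002, -0.006]
ft_force: [1.1, 0.1, -0.5]
width: 0.0004
t 3.2 pos [0.5273 0.0908 0.1978] 
R [[0.118, 0.993, -0.011], [0.993, -0.118, 0.007], [0.006, -0.012, -1.0]] f [ 1.1  0.1 -0.5] w 0.0004
time: 4.25
ee_pos: [0.4495, 0.0454, 0.1977]
eef_rot: [0.744, 0.668, -0.0, -0.008]
ft_force: [0.3, 0.0, 0.3]
width: 0.0009
t 4.25 pos [0.4495 0.0454 0.1977] 
R [[0.107, 0.994, -0.011], [0.994, -0.106, 0.012], [0.01, -0.012, -1.0]] f [0.3 0.  0.3] w 0.0009
```

View pics/w23.png

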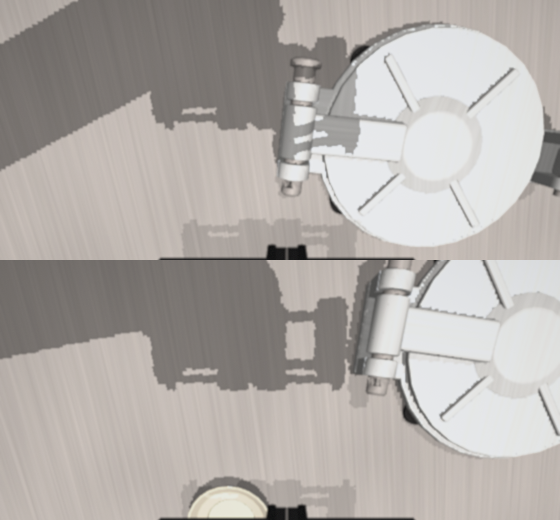

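```bash
python3 - <<'E'
from h import *
a=load('w2.png');b=load('w3.png')
print('end',tri((a,290,194),(b,375,134)),'lug',tri((a,278,179),(b,365,114)))
print('plate hub z?',tri((a,437,143),(b,522,340-260+5)))
e=onz(a,290.5,190,.055);h=onz(a,306.5,66,.055);print(e,h,np.linalg.norm(h-e),'yaw',np.degrees(np.arctan2(*(h-e)[[1,0]]))-90)
print('end/head faces',onz(a,289.5,195,.055),onz(a,306.5,58,.055))
c=onz(a,434,136,.046);print('plates',c,(c-e)@((h-e)/np.linalg.norm(h-e)), np.linalg.norm(c-e))
A=cv2.resize(a['pixels'][45:205,260:340,::-1],None,fx=5,fy=5,interpolation=cv2.INTER_CUBIC)[:600]
A=cv2.resize(a['pixels'][45:205,260:340,::-1],None,fx=3.7,fy=3.7,interpolation=cv2.INTER_CUBIC)
B=cv2.resize(b['pixels'][0:150,340:430,::-1],None,fx=3.7,fy=3.7,interpolation=cv2.INTER_CUBIC)
B=cv2.copyMakeBorder(B,0,A.shape[0]-B.shape[0],0,0,cv2.BORDER_CONSTANT);cv2.imwrite('pics/hz.png',np.hstack([A,B]))
E
```

```text
end (array([0.52714334, 0.08839502, 0.05763081]), [np.float64(0.07268887417505217), np.float64(0.07268887417499055)]) lug (array([0.51827314, 0.10559769, 0.06619508]), [np.float64(0.8502561739812848), np.float64(0.8502561739812564)])
plate hub z? (array([0.67084706, 0.11390593, 0.02105091]), [np.float64(1.0063687754888844), np.float64(1.0063687754890118)])
[0.52797165 0.0913153  0.055     ] [0.55304542 0.19366874 0.055     ] 0.10537989098051041 yaw -13.764811126684464
end/head faces [0.52654017 0.08680965 0.055     ] [0.55367592 0.19975844 0.055     ]
plates [0.65942843 0.12329384 0.046     ] 0.06233856797056178 0.13558949926828076
```

View pics/hz.png

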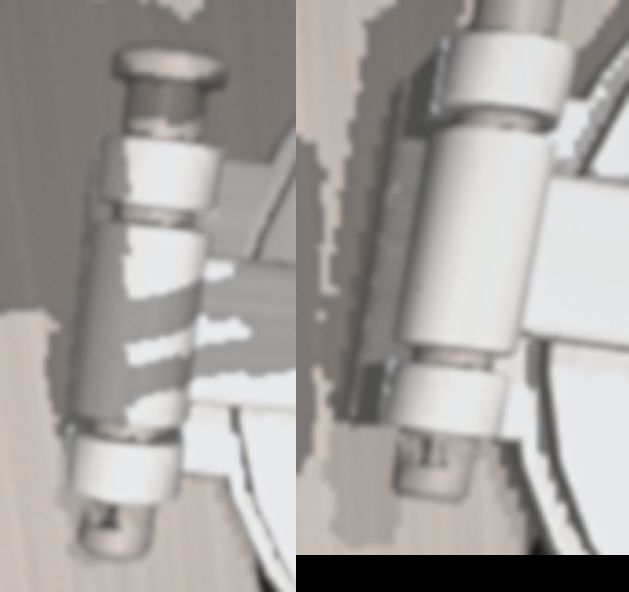

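The hole mouth is partly visible beside the near lug, leaning about 20° to press −x; pin drawn ~12 mm, axis yaw −13.5°, hinge_mid ≈ (0.5396, 0.1412).

```bash
python3 -c "
from h import *
plan([.5625,.236,.198],76.5,6)"
```

```text
[3.4,1.5,0.0,0.021], [3.4,1.5,0.0,0.021], [3.4,1.4,0.0,0.021], [3.5,1.3,0.0,0.021], [3.5,1.2,0.0,0.021], [3.5,1.2,0.0,0.021], yaw0 83.88
```

```bash
python3 -m jog '[[3.4,1.5,0,0.02,1],[3.4,1.5,0,0.02,1],[3.4,1.4,0,0.02,1],[3.5,1.3,0,0.02,1],[3.5,1.2,0,0.02,1],[3.2,1.1,0,0.02,1],[0,0,0,0,1],[0,0,0,0,1],[0,0,0,0,1],[0,0,0,0,1]]' 20; python3 -c "
from h import *
plan([.5625,.236,.062],76.5,5)"
```

```text
time: 5.3
ee_pos: [0.566, 0.2385, 0.1946]
eef_rot: [0.787, 0.617, -0.003, -0.009]
ft_force: [0.2, 0.5, 0.4]
width: 0.0003
[-0.1,-0.0,2.7,-0.001], [-0.1,-0.0,2.7,-0.001], [-0.1,-0.0,2.7,-0.001], [-0.1,-0.0,2.7,-0.001], [-0.1,-0.0,2.7,-0.001], yaw0 76.21
```

```bash
python3 -m jog '[[-0.1,-0.3,2.6,0,1],[0,0,2.6,0,1],[0,0,2.6,0,1],[0,0,2.6,0,1],[0,0,2.2,0,1],[0,0,0,0,1],[0,0,0,0,1],[-0.4,0,0,0,1],[-0.4,0,0,0,1],[-0.2,0,0,0,1]]' 20; python3 -c "
from h import *
s,_=st(); m=np.array([.5396,.1412,.055]);u=np.array([.2336,.972,0]);v=np.array([.972,-.2336,0]);d=s['ee_pos']-m;print('press xy of tcp rel mid mm',d@v*1000,d@u*1000)"
```

```text
time: 6.3
ee_pos: [0.5625, 0.2204, 0.0721]
eef_rot: [0.79, 0.613, 0.001, -0.004]
ft_force: [0.3, 0.2, 0.6]
width: 0.0007
t 6.3 pos [0.5625 0.2204 0.0721] 
R [[0.249, 0.968, -0.004], [0.968, -0.249, 0.008], [0.007, -0.005, -1.0]] f [0.3 0.2 0.6] w 0.0007
press xy of tcp rel mid mm 3.8055477257263846 82.32547188117833
```

```bash
python3 -m jog '[[0,-0.4,1.0,0,1],[0,0,0.3,0,1],[-0.3,0,0,0,1],[-0.3,0,0,0,1],[-0.3,0,0,0,1],[-0.3,0,0,0,1],[-0.3,0,0,0,1],[-0.3,0,0,0,1],[-0.3,0,0,0,1],[-0.3,0,0,0,1]]' 20; cat >> h.py <<'E'
def rel():
    s,_=st(); m=np.array([.5396,.1412,.055]);u=np.array([.2336,.972,0]);v=np.array([.972,-.2336,0]);d=s['ee_pos']-m;f=s['ft_force'];print('press rel mid mm',(d@v*1000).round(1),(d@u*1000).round(1),(d[2]*1000).round(1),'f',(f@v).round(1),(f@u).round(1),f[2].round(1))
E
python3 -c "
from h import *
rel()"
```

```text
time: 7.3
ee_pos: [0.5523, 0.1965, 0.0589]
eef_rot: [0.79, 0.613, 0.002, -0.004]
ft_force: [1.0, 0.8, -0.0]
width: 0.0002
t 7.3 pos [0.5523 0.1965 0.0589] 
R [[0.249, 0.968, -0.002], [0.968, -0.249, 0.008], [0.007, -0.004, -1.0]] f [ 1.   0.8 -0. ] w 0.0002
press rel mid mm -0.6 56.7 3.9 f 0.8 1.0 -0.0
```

```bash
python3 -m jog '[[-0.2,0,0,0,1],[-0.2,0,0,0,1],[-0.2,0,0,0,1],[-0.2,0,0,0,1],[0,0,0,0,1],[0,0,0,0,1],[0,0,0,0,1],[0,0,0,0,1],[0,0,0,0,1],[0,0,0,0,1]]' 20; python3 -c "
from h import *
rel();c=snap('side','s1.png');d=snap('wrist','w4.png')
A=cv2.resize(c['pixels'][170:260,240:330],None,fx=4.6,fy=4.6,interpolation=cv2.INTER_CUBIC)
cv2.imwrite('pics/s1w4.png',np.hstack([A,cv2.resize(d['pixels'][150:,130:430],(300*414//270,414))])[:,:,::-1])"
```

```text
time: 8.3
ee_pos: [0.5501, 0.188, 0.0589]
eef_rot: [0.79, 0.613, 0.002, -0.004]
ft_force: [0.1, -0.3, -0.8]
width: 0.0006
t 8.3 pos [0.5501 0.188  0.0589] 
R [[0.249, 0.968, -0.002], [0.968, -0.249, 0.008], [0.007, -0.004, -1.0]] f [ 0.1 -0.3 -0.8] w 0.0006
press rel mid mm -0.7 47.9 3.9 f 0.1 -0.3 -0.8
```

View pics/s1w4.png

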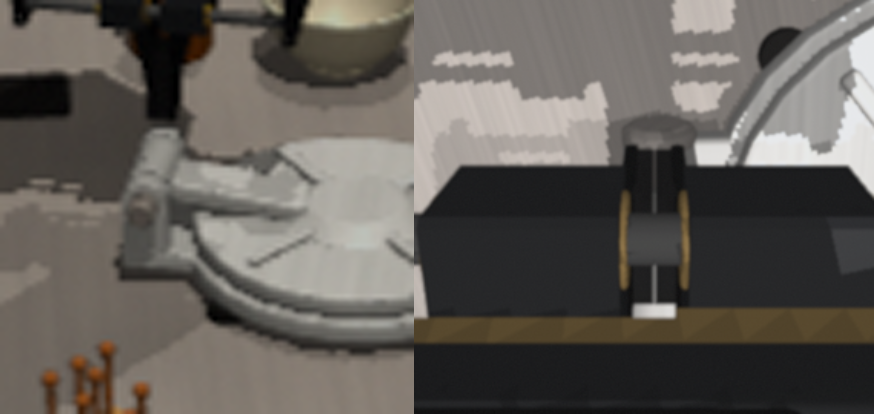

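```bash
python3 - <<'E'
from h import *
d=load('w4.png');s,Rm=st();m=np.array([.5396,.1412,0]);u=np.array([.2336,.972,0]);v=np.array([.972,-.2336,0])
def cr(p): x,y=proj(d,p); return ((x-130)*460/300).round(),((y-150)*414/270).round()
for dd in(0,12):
  for z in (.042,.055,.068):
    print(dd,z,cr(m+u*(.047+dd/1000)+[0,0,z]),cr(m+u*(.040+dd/1000)+[0,0,z]))
print('tip',[cr(s['ee_pos']+Rm@np.array([dx,0,.022])) for dx in(-.0095,0,.0095)])
# head disc in w4: edge top
x,y=130+658*300/460,150+116*270/414
for z in(.055,.068): p=onz(d,x,y,z); print(z,(p-m)@u)
E
```

```text
t 8.4 pos [0.5501 0.188  0.059 ] 
R [[0.249, 0.968, -0.002], [0.968, -0.249, 0.008], [0.007, -0.004, -1.0]] f [-0.5 -0.5  0.6] w 0.0002
0 0.042 (np.float64(246.0), np.float64(143.0)) (np.float64(246.0), np.float64(160.0))
0 0.055 (np.float64(246.0), np.float64(156.0)) (np.float64(246.0), np.float64(175.0))
0 0.068 (np.float64(246.0), np.float64(172.0)) (np.float64(246.0), np.float64(192.0))
12 0.042 (np.float64(245.0), np.float64(112.0)) (np.float64(245.0), np.float64(130.0))
12 0.055 (np.float64(245.0), np.float64(124.0)) (np.float64(246.0), np.float64(143.0))
12 0.068 (np.float64(245.0), np.float64(138.0)) (np.float64(246.0), np.float64(158.0))
tip [(np.float64(243.0), np.float64(158.0)), (np.float64(243.0), np.float64(135.0)), (np.float64(243.0), np.float64(112.0))]
0.055 0.05975047221668522
0.068 0.06432946046116506
```

```bash
python3 - <<'E'
from h import *
s,Rm=st();c=snap('scene','s2.png');tip=s['ee_pos']+Rm@np.array([0,0,.022]);x,y=map(int,proj(c,tip));print(x,y,proj(c,s['ee_pos']))
A=c['pixels'][y-40:y+40,x-50:x+50].copy(); A=cv2.resize(A,None,fx=4,fy=4,interpolation=cv2.INTER_CUBIC)
f=lambda p:tuple(int(k) for k in 4*(np.array(proj(c,p))-[x-50,y-40]))
cv2.circle(A,f(tip),3,(255,0,0),-1);cv2.circle(A,f(s['ee_pos']),3,(0,255,0),-1)
w=load('wrist0.png')['pixels'][150:310];cv2.imwrite('pics/s2c.png',np.hstack([A,cv2.resize(w[:,180:380],(400,320))])[:,:,::-1])
E
```

```text
t 8.4 pos [0.5501 0.188  0.059 ] 
R [[0.249, 0.968, -0.002], [0.968, -0.249, 0.008], [0.007, -0.004, -1.0]] f [-0.5 -0.5  0.6] w 0.0002
337 231 (np.float64(338.09482243114724), np.float64(226.52445815318393))
```

View pics/s2c.png

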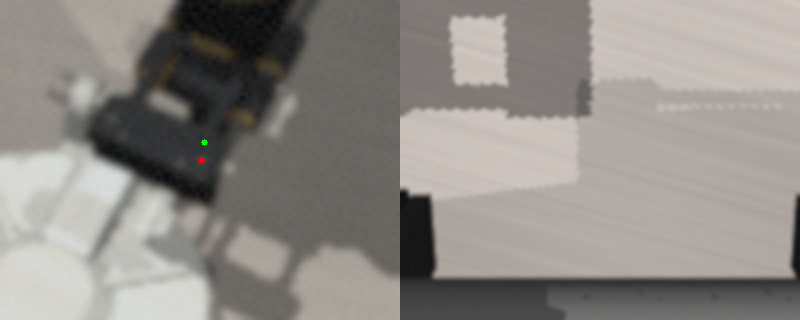

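```bash
python3 -m jog '[[0,0,0.15,0,1],[0,0,0.15,0,1],[0,0,0.15,0,1],[0,0,0.15,0,1],[0,0,0.15,0,1],[0,0,0.15,0,1],[0,0,0.15,0,1],[0,0,0.15,0,1],[0,0,0.15,0,1],[0,0,0.15,0,1]]' 20; python3 -c "
from h import *
rel()"
```

```text
time: 9.45
ee_pos: [0.5508, 0.1881, 0.0545]
eef_rot: [0.791, 0.612, 0.001, 0.0]
ft_force: [-7.4, -4.3, 19.0]
width: 0.0008
t 9.45 pos [0.5508 0.1881 0.0545] 
R [[0.25, 0.968, 0.001], [0.968, -0.25, 0.001], [0.001, 0.001, -1.0]] f [-7.4 -4.3 19. ] w 0.0008
press rel mid mm -0.1 48.2 -0.5 f -6.2 -5.9 19.0
```

```bash
python3 - <<'E'
from h import *
c=load('s2.png');p=np.array([.5501,.188,.059]);Rm=np.array([[.249,.968,-.002],[.968,-.249,.008],[.007,-.004,-1]])
for dz in(0,-.048,-.1):
  for sx in(-.0375,.0375): print(dz,sx,(4*(np.array(proj(c,p+Rm@[sx,.095,dz]))-[287,191])).round())
w=load('wrist0.png')
s0=np.array([.1797,-.5983,.2083]);R0=np.array([[.958,.288,0],[.288,-.958,.001],[0,-.001,-1]])
for h in(-.0095,0,.0095):
  for e in(-.02,0,.022): print(h,e,np.array(proj(w,s0+R0@[h,.0435,e])).round(),np.array(proj(w,s0+R0@[h,-.0435,e])).round())
E
```

```text
0 -0.0375 [ 76. 236.]
0 0.0375 [191. 291.]
-0.048 -0.0375 [ 79. 196.]
-0.048 0.0375 [197. 252.]
-0.1 -0.0375 [ 82. 148.]
-0.1 0.0375 [204. 206.]
-0.0095 -0.02 [379. 286.] [198. 286.]
-0.0095 0 [370. 268.] [206. 268.]
-0.0095 0.022 [362. 251.] [214. 251.]
0 -0.02 [381. 268.] [196. 268.]
0 0 [371. 251.] [205. 251.]
0 0.022 [363. 236.] [213. 236.]
0.0095 -0.02 [382. 249.] [195. 249.]
0.0095 0 [373. 234.] [204. 234.]
0.0095 0.022 [364. 221.] [212. 221.]
```

Fingertips actually met the top of the hinge: contact plus both camera views put the physical fingertip about 12 mm *behind* the reported TCP rather than 22 mm ahead. I'll work with that, and check it again.

```bash
python3 -m jog '[[0,0,-1,0,1],[0,0,-0.5,0,1],[1.5,0,0,0,1],[1.5,0,0,0,1],[0.5,0,0,0,1],[0,0,1.2,0,1],[0,0,1.2,0,1],[0,0,0.8,0,1],[0,0,0,0,1],[0,0,0,0,1]]' 20; python3 -c "
from h import *
rel()"
```

```text
time: 10.45
ee_pos: [0.5597, 0.2197, 0.0347]
eef_rot: [0.791, 0.611, -0.0, 0.0]
ft_force: [-0.2, -0.4, -0.6]
width: 0.0004
t 10.45 pos [0.5597 0.2197 0.0347] 
R [[0.253, 0.968, 0.0], [0.968, -0.253, -0.001], [-0.001, 0.0, -1.0]] f [-0.2 -0.4 -0.6] w 0.0004
press rel mid mm 1.2 81.0 -20.3 f -0.1 -0.4 -0.6
```

```bash
python3 -m jog '[[-0.4,0,0,0,1],[-0.4,0,0,0,1],[-0.3,0,0,0,1],[-0.2,0,0,0,1],[-0.2,0,0,0,1],[-0.2,0,0,0,1],[-0.2,0,0,0,1],[-0.2,0,0,0,1],[-0.2,0,0,0,1],[-0.2,0,0,0,1]]' 20; python3 -c "
from h import *
rel()"
```

```text
time: 11.45
ee_pos: [0.5542, 0.1978, 0.0362]
eef_rot: [0.791, 0.612, 0.004, -0.001]
ft_force: [6.4, 12.8, -8.6]
width: 0.0003
t 11.45 pos [0.5542 0.1978 0.0362] 
R [[0.251, 0.968, 0.005], [0.968, -0.251, 0.006], [0.007, 0.003, -1.0]] f [ 6.4 12.8 -8.6] w 0.0003
press rel mid mm 0.9 58.4 -18.8 f 3.2 13.9 -8.6
```

```bash
python3 -m jog '[[-0.25,0,0,0,1],[-0.25,0,0,0,1],[-0.25,0,0,0,1],[-0.25,0,0,0,1],[-0.25,0,0,0,1],[-0.25,0,0,0,1],[-0.25,0,0,0,1],[-0.25,0,0,0,1],[-0.3,0,0,0,1],[-0.3,0,0,0,1]]' 20; python3 -c "
from h import *
rel()"
```

```text
time: 12.45
ee_pos: [0.5532, 0.1988, 0.0389]
eef_rot: [0.785, 0.619, 0.026, -0.012]
ft_force: [7.0, 13.6, -10.8]
width: 0.0006
t 12.45 pos [0.5532 0.1988 0.0389] 
R [[0.233, 0.972, 0.026], [0.971, -0.234, 0.051], [0.056, 0.014, -0.998]] f [  7.   13.6 -10.8] w 0.0006
press rel mid mm -0.3 59.2 -16.1 f 3.6 14.9 -10.8
```

```bash
python3 -m jog '[[0.5,0,0,0,1],[2,0,0,0,1],[0,0,-4,0,0.6],[0,0,-4.5,0,0.6],[-2,0,-4.5,0,0.6],[-4,0,-2,0,0.6],[-4,0,0,0,0.6],[-4,0,0,0,0.6],[-3,0,0,0,0.6],[0,0,0,0,0.6]]' 20; python3 -c "
from h import *
rel();snap('wrist','w5.png')"
```

```text
time: 13.45
ee_pos: [0.511, 0.0396, 0.1868]
eef_rot: [0.786, 0.618, 0.018, -0.009]
ft_force: [0.3, 0.4, -1.0]
width: 0.0344
t 13.45 pos [0.511  0.0396 0.1868] 
R [[0.236, 0.972, 0.017], [0.971, -0.236, 0.037], [0.04, 0.008, -0.999]] f [ 0.3  0.4 -1. ] w 0.0344
press rel mid mm -4.1 -105.4 131.8 f 0.2 0.5 -1.0
```

View crop.

```bash
python3 - <<'E'
from h import *
c=load('w5.png');m=np.array([.5396,.1412,.055]);u=np.array([.2336,.972,0])
for y in(.047,.0,-.057,-.068): print(y,np.array(proj(c,m+u*y)).round(1))
x,y=map(int,proj(c,m)); print(x,y)
cv2.imwrite('pics/w5c.png',cv2.resize(c['pixels'][0:240,x-90:x+110,::-1],None,fx=2.5,fy=2.5,interpolation=cv2.INTER_CUBIC)); print('x0',x-90)
E
```

```text
0.047 [291.5   6.3]
0.0 [291.5  70.7]
-0.057 [291.4 142.3]
-0.068 [291.4 155.4]
291 70
x0 201
```

View pics/w5c.png

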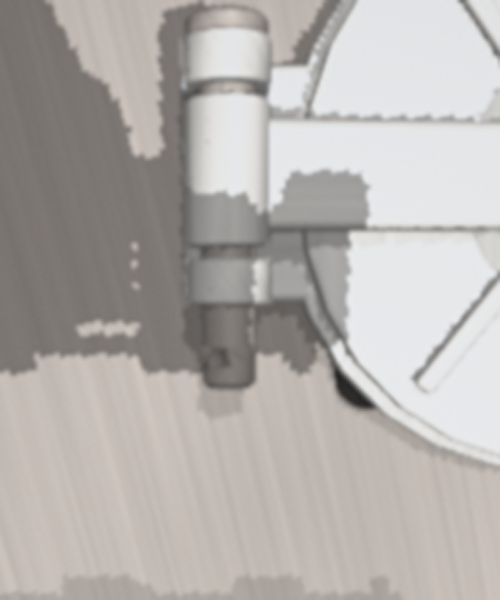

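Pin head is flush on the lug (crop top, rows 10–28), pin end at px (293,154), hole mouth at px (288,143): about 3.5 mm to press −x of the crown. The prediction of clip_point fits to 1 mm. Now the clip.

```bash
python3 -c "
from h import *
plan([.572,-.274,.2],116.7,10)"
```

```text
[-2.9,1.3,-0.2,-0.070], [-3.0,1.1,-0.2,-0.070], [-3.1,0.9,-0.2,-0.070], [-3.1,0.7,-0.3,-0.070], [-3.2,0.5,-0.3,-0.070], [-3.2,0.2,-0.3,-0.070], [-3.2,0.0,-0.3,-0.070], [-3.2,-0.2,-0.3,-0.070], [-3.2,-0.4,-0.3,-0.070], [-3.1,-0.7,-0.3,-0.070], yaw0 76.44
```

```bash
python3 -m jog '[[-3,1.3,-0.2,-0.07,0.3],[-3,1.1,-0.2,-0.07,0.3],[-3.1,0.9,-0.2,-0.07,0.3],[-3.1,0.7,-0.3,-0.07,0.3],[-3.2,0.4,-0.3,-0.07,0.3],[-3.2,0.2,-0.3,-0.07,0.3],[-3.2,0,-0.3,-0.07,0.3],[-3.2,-0.2,-0.3,-0.07,0.3],[-2.6,-0.4,-0.3,-0.07,0.3],[0,0,0,0,0.3]]' 30; python3 -c "
from h import *
rel();snap('wrist','w6.png')"
python3 -m jog '[[0,2,0,0,0.3],[0,2,0,0,0.3],[0,2,0,0,0.3],[0,0,0,0,0.3],[0,0,0,0,0.3],[0,0,0,0,0.3],[0,0,0,0,0.3],[0,0,0,0,0.3],[0,0,0,0,0.3],[0,0,0,0,0.3]]'; python3 -c "
from h import *
rel();c=snap('wrist','w7.png');a=load('w6.png')
g=[.545,-.220,.08]
im=[]
for k in(a,c):
    x,y=map(int,proj(k,g));print(x,y,'org',max(0,x-70),max(0,y-80)); x0=min(max(0,x-70),420);y0=max(0,y-80)
    im.append(cv2.resize(k['pixels'][y0:y0+140,x0:x0+140,::-1],(400,400),interpolation=cv2.INTER_CUBIC))
cv2.imwrite('pics/w67.png',np.hstack(im))"
```

```text
time: 14.5
ee_pos: [0.5694, -0.2378, 0.2028]
eef_rot: [0.539, 0.842, 0.019, -0.005]
ft_force: [-0.6, -0.8, 0.4]
width: 0.061
t 14.5 pos [ 0.5694 -0.2378  0.2028] 
R [[-0.419, 0.908, 0.012], [0.908, 0.418, 0.036], [0.028, 0.026, -0.999]] f [-0.6 -0.8  0.4] w 0.061
press rel mid mm 117.5 -361.5 147.8 f -0.4 -0.9 0.4
time: 15.55
ee_pos: [0.6246, -0.2006, 0.2048]
eef_rot: [0.538, 0.843, 0.018, -0.007]
ft_force: [0.5, 0.2, -0.4]
width: 0.0609
t 15.55 pos [ 0.6246 -0.2006  0.2048] 
R [[-0.421, 0.907, 0.008], [0.907, 0.42, 0.038], [0.031, 0.024, -0.999]] f [ 0.5  0.2 -0.4] w 0.0609
press rel mid mm 162.5 -312.4 149.8 f 0.4 0.3 -0.4
265 169 org 195 89
188 182 org 118 102
```

View pics/w67.png

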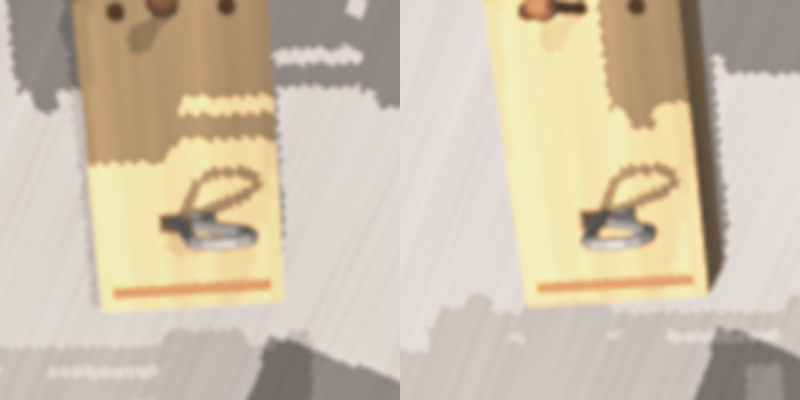

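```bash
python3 - <<'E'
from h import *
a=load('w6.png');b=load('w7.png');k=140/400
A=lambda x,y:(a,195+x*k,89+y*k)
B=lambda x,y:(b,118+(x-400)*k,102+y*k)
print('loop',tri(A(220,235),B(620,237)),'L',tri(A(183,232),B(583,234)),'R',tri(A(258,238),B(656,240)))
print('slot',tri(A(165,222),B(583,222)))
for f,c1,c2,c3,n in((A,(100,309),(284,300),(73,0),'w6'),(B,(528,305),(708,293),(487,0),'w7')):
    P=[onz(*f(*q),.045) for q in(c1,c2,c3)];d=P[1]-P[0];e=P[2]-P[0]
    print(n,P[0],P[1],np.linalg.norm(d),np.degrees(np.arctan2(d[1],d[0])),np.degrees(np.arctan2(e[1],e[0])))
    X=d/np.linalg.norm(d);Y=np.array([-X[1],X[0],0]);mid=(P[0]+P[1])/2;print('leg foot',mid+Y*.028-X*.006,'grip',mid+Y*.028+X*.003)
print(tri(A(100,309),B(528,305)),tri(A(284,300),B(708,293)))
E
```

```text
loop (array([ 0.55056061, -0.21999389,  0.07869298]), [np.float64(0.44135181813608665), np.float64(0.44135181813606217)]) L (array([ 0.54035691, -0.22364198,  0.07882516]), [np.float64(0.44068914501106166), np.float64(0.4406891450110779)]) R (array([ 0.56081273, -0.21580276,  0.08121226]), [np.float64(0.39529177813888755), np.float64(0.3952917781387022)])
slot (array([ 0.53450341, -0.22762881,  0.05154406]), [np.float64(0.5664350961363867), np.float64(0.5664350961364023)])
w6 [ 0.52614763 -0.26359554  0.045     ] [ 0.58026891 -0.23573322  0.045     ] 0.060872176370881666 27.239983094601158 117.32917261445773
leg foot [ 0.53505757 -0.22751597  0.045     ] grip [ 0.54305944 -0.2233965   0.045     ]
w7 [ 0.52712071 -0.26379628  0.045     ] [ 0.58000527 -0.23515086  0.045     ] 0.06014430037491868 28.44261046773159 117.42229366759142
leg foot [ 0.53495143 -0.22771099  0.045     ] grip [ 0.54286508 -0.22342449  0.045     ]
(array([ 0.52624408, -0.26491028,  0.04119165]), [np.float64(0.3450362645779182), np.float64(0.34503626457809944)]) (array([ 0.58015287, -0.23553923,  0.04460402]), [np.float64(0.308552859905424), np.float64(0.3085528599054136)])
```

```bash
python3 -c "
from h import *
plan([.543,-.2222,.14],117.3,6)"
```

```text
[0.2,-1.4,1.1,-0.007], [0.2,-1.4,1.1,-0.007], [0.2,-1.4,1.1,-0.007], [0.2,-1.4,1.1,-0.007], [0.3,-1.4,1.1,-0.007], [0.3,-1.4,1.1,-0.007], yaw0 114.90
```

```bash
python3 -m jog '[[0.2,-1.9,0,-0.008,0.3],[0.2,-1.9,0,-0.008,0.3],[0.3,-1.8,1,-0.008,0.3],[0.3,-1.6,2,-0.008,0.3],[0.3,-1.0,2,-0.008,0.3],[0,0,1,0,0.3],[0,0,0,0,0.3],[0,0,0,0,0.3],[0,0,0,0,0.3],[0,0,0,0,0.3]]'; python3 -c "
from h import *
st();plan([.543,-.2222,.049],117.3,5)"
```

```text
time: 16.6
ee_pos: [0.5455, -0.2232, 0.144]
eef_rot: [0.521, 0.853, 0.019, -0.004]
ft_force: [0.2, -0.2, 0.3]
width: 0.0611
t 16.6 pos [ 0.5455 -0.2232  0.144 ] 
R [[-0.457, 0.889, 0.013], [0.889, 0.456, 0.038], [0.028, 0.029, -0.999]] f [ 0.2 -0.2  0.3] w 0.0611
[-0.0,-0.1,1.9,-0.000], [-0.0,-0.1,1.9,-0.000], [-0.0,-0.1,1.9,-0.000], [-0.0,-0.1,1.9,-0.000], [-0.0,-0.1,1.9,-0.000], yaw0 117.20
```

```bash
python3 -m jog '[[0,-0.1,1.9,0,0.3],[0,-0.1,1.9,0,0.3],[0,-0.1,1.9,0,0.3],[0,0,1.9,0,0.3],[0,0,1.4,0,0.3],[0,0,0,0,0.3],[0,0,0,0,0.3],[0,0,0,0,0.3],[0,0,0,0,0.3],[0,0,0,0,0.3]]'; python3 -c "
from h import *
st();plan([.543,-.2222,.049],117.3,1)"
```

```text
time: 17.6
ee_pos: [0.5509, -0.2208, 0.0579]
eef_rot: [0.52, 0.854, 0.021, 0.001]
ft_force: [0.1, 1.1, 0.6]
width: 0.0613
t 17.6 pos [ 0.5509 -0.2208  0.0579] 
R [[-0.459, 0.888, 0.023], [0.888, 0.458, 0.034], [0.02, 0.037, -0.999]] f [0.1 1.1 0.6] w 0.0613
[0.2,-0.8,0.9,0.000], yaw0 117.31
```

```bash
python3 -m jog '[[0.1,-0.5,0.5,0,0.3],[0.1,-0.3,0.4,0,0.3],[0,0,0,0,0.3],[0,0,0,0,0.3],[0,0,0,0,0.3],[0,0,0,0,0.3],[0,0,0,0,0.3],[0,0,0,0,0.3],[0,0,0,0,0.3],[0,0,0,0,0.3]]' 30; python3 -c "
from h import *
st();plan([.543,-.2222,.049],117.3,1)"
```

```text
time: 18.6
ee_pos: [0.5427, -0.2229, 0.0487]
eef_rot: [0.52, 0.854, 0.021, 0.002]
ft_force: [0.8, 0.3, 0.2]
width: 0.0608
t 18.6 pos [ 0.5427 -0.2229  0.0487] 
R [[-0.458, 0.888, 0.024], [0.889, 0.458, 0.034], [0.019, 0.037, -0.999]] f [0.8 0.3 0.2] w 0.0608
[0.0,0.1,-0.0,-0.000], yaw0 117.29
```

```bash
python3 -m jog '[[0,0,0,0,0.6],[0,0,0,0,0.6],[0,0,0,0,0.6],[0,0,0,0,1],[0,0,0,0,1],[0,0,0,0,1],[0,0,0,0,1],[0,0,0,0,1],[0,0,0,0,1],[0,0,0,0,1]]' 30; python3 -c "
from h import *
st()"
```

```text
time: 19.6
ee_pos: [0.5429, -0.2227, 0.0488]
eef_rot: [0.52, 0.854, 0.021, 0.002]
ft_force: [-0.1, -0.1, -0.1]
width: 0.0204
t 19.6 pos [ 0.5429 -0.2227  0.0488] 
R [[-0.459, 0.888, 0.025], [0.888, 0.458, 0.034], [0.019, 0.037, -0.999]] f [-0.1 -0.1 -0.1] w 0.0204
```

```bash
python3 -m jog '[[0,0,-0.5,0,1],[0.02,0.04,-1,0,1],[0.02,0.04,-1,0,1],[0.02,0.04,-1,0,1],[0.04,0.04,-1,0,1],[0.04,0.08,-2,0,1],[0.04,0.08,-2,0,1],[0.04,0.08,-2,0,1],[0,0,0,0,1],[0,0,0,0,1]]' 40; python3 -c "
from h import *
st();c=snap('side','s3.png');d=snap('wrist','w8.png');a=snap('scene','s4.png')
p=r.read_state()['ee_pos']
L=[]
for k,w in((c,60),(a,60)):
    x,y=map(int,proj(k,p));x0,y0=x-30,y-20;print(x0,y0);L.append(cv2.resize(k['pixels'][y0:y0+90,x0:x0+60],(266,400),interpolation=cv2.INTER_CUBIC))
L.append(cv2.resize(d['pixels'][190:340,237:337],(266,400),interpolation=cv2.INTER_CUBIC))
cv2.imwrite('pics/hold.png',np.hstack(L)[:,:,::-1])"
```

```text
time: 20.6
ee_pos: [0.5432, -0.2223, 0.164]
eef_rot: [0.52, 0.854, 0.021, 0.003]
ft_force: [0.1, 0.4, -0.4]
width: 0.0201
t 20.6 pos [ 0.5432 -0.2223  0.164 ] 
R [[-0.459, 0.888, 0.027], [0.888, 0.458, 0.032], [0.016, 0.039, -0.999]] f [ 0.1  0.4 -0.4] w 0.0201
253 225
143 143
```

View pics/hold.png

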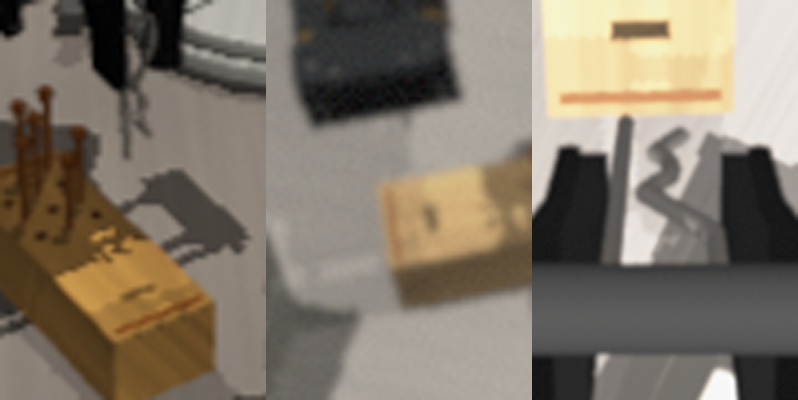

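```bash
python3 - <<'E'
from h import *
c=load('s3.png');d=load('w8.png');a=load('s4.png');s,Rm=st();p=s['ee_pos']
C=(c,253+127*60/266,225+156*.225);D=(d,237+93*100/266,190+119*.375);A=(a,143+142*60/266,143+120*.225)
for o in((C,D),(C,D,A)):
    t,res=tri(*o);print('tip',t,res,'tool frame mm',(Rm.T@(t-p)*1000).round(1))
# leg axis in the wrist image: project tool-z line through tip and compare with leg top
t=tri(C,D)[0]
for k in(20,40): print(k,((np.array(proj(d,t-Rm[:,2]*k/1000))-[237,190])*2.66).round(), 'z-vert',((np.array(proj(d,t+[0,0,k/1000]))-[237,190])*2.66).round())
# fingertips: visible at crop (580-532,150),(735-532,150)
for e in(-.02,-.012,0,.022): print(e,((np.array(proj(d,p+Rm@[.0095,-.01,e]))-[237,190])*2.66).round(),((np.array(proj(d,p+Rm@[.0095,.01,e]))-[237,190])*2.66).round())
E
```

```text
t 20.75 pos [ 0.543  -0.2221  0.1632] 
R [[-0.459, 0.888, 0.026], [0.888, 0.458, 0.033], [0.017, 0.038, -0.999]] f [-0.5  1.2 -1.3] w 0.0203
tip [ 0.53790226 -0.22722188  0.12874709] [np.float64(1.2818935914927232), np.float64(1.2818935914928453)] tool frame mm [-2.8 -8.2 34.1]
tip [ 0.53762384 -0.22651085  0.12864927] [np.float64(1.590572083492527), np.float64(1.2365629847977269), np.float64(1.0346916425312878)] tool frame mm [-2.1 -8.1 34.2]
20 [ 95. 155.] z-vert [ 98. 153.]
40 [ 91. 195.] z-vert [ 99. 191.]
-0.02 [ 77. 165.] [190. 165.]
-0.012 [ 79. 148.] [188. 148.]
0 [ 82. 124.] [184. 124.]
0.022 [87. 88.] [179.  88.]
```

Clip is held, bow towards tool +y; the leg tip triangulates to tool (−2.5, −8.2, +34 mm), which confirms the ~33 mm tool offset.

```bash
cat >> h.py <<'E'
TIP=np.array([-.0025,-.0082,.0341]);V=np.array([.972,-.2336,0]);U=np.array([.2336,.972,0]);CP=np.array([.5273,.0856,.055])
def ptip(dx,dy,z,yaw=76.5,n=10):
    "plan to put the leg tip at clip_point + press (dx,dy) mm, world z"
    s=r.read_state();Rm=R.from_quat(s['eef_rot']).as_matrix();dyaw=np.radians(yaw)-np.arctan2(Rm[1,0],Rm[0,0])
    M=Rm@R.from_euler('z',-dyaw).as_matrix(); t=CP+V*dx/1000+U*dy/1000; t[2]=z; plan(t-M@TIP,yaw,n)
def tp():
    s=r.read_state();Rm=R.from_quat(s['eef_rot']).as_matrix();t=s['ee_pos']+Rm@TIP-CP;f=s['ft_force']
    print('t',round(s['time'],2),'tip rel CP press mm',(t@V*1e3).round(1),(t@U*1e3).round(1),(t[2]*1e3).round(1),'f',(f@V).round(1),(f@U).round(1),f[2].round(1),'tq',np.round(s['torque'],2),'tilt x,y %.3f %.3f'%(Rm[:,2]@V,Rm[:,2]@U),'yaw %.1f'%np.degrees(np.arctan2(Rm[1,0],Rm[0,0])),'w',round(s['width'],4))
E
python3 -c "
from h import *
tp();ptip(-3.5,0,.15,76.5,10)"
```

```text
t 20.75 tip rel CP press mm 83.1 -301.4 73.7 f -0.7 1.0 -1.3 tq [-0.05 -0.1   0.03] tilt x,y 0.018 0.038 yaw 117.3 w 0.0203
[2.8,1.3,-0.1,0.071], [2.9,1.1,-0.1,0.071], [2.9,0.9,-0.1,0.071], [3.0,0.7,-0.1,0.071], [3.0,0.5,-0.1,0.071], [3.1,0.3,-0.1,0.071], [3.1,0.0,-0.2,0.071], [3.1,-0.2,-0.2,0.071], [3.1,-0.4,-0.2,0.071], [3.0,-0.6,-0.2,0.071], yaw0 117.34
```

```bash
python3 -m jog '[[0,0,-2,0,1],[2.5,1.3,-1.5,0.07,1],[2.9,1.1,0,0.07,1],[2.9,0.9,0,0.07,1],[3,0.7,0,0.07,1],[3,0.5,0,0.07,1],[3.1,0.3,0,0.07,1],[3.1,0,0,0.07,1],[3,-0.2,0,0.07,1],[2.5,-0.4,0,0.07,1]]' 40; python3 -c "
from h import *
tp();ptip(-3.5,0,.085,76.5,8)"
```

```text
time: 21.75
ee_pos: [0.5296, 0.0495, 0.2005]
eef_rot: [0.77, 0.638, 0.017, -0.01]
ft_force: [0.6, -0.9, 0.1]
width: 0.0202
t 21.75 tip rel CP press mm 2.8 -36.1 111.3 f 0.8 -0.8 0.1 tq [-0.11 -0.06  0.02] tilt x,y 0.005 0.039 yaw 79.3 w 0.0202
[0.4,-0.1,1.0,0.006], [0.4,-0.1,1.0,0.006], [0.4,-0.1,1.0,0.006], [0.4,-0.1,1.0,0.006], [0.4,-0.1,1.0,0.006], [0.4,-0.1,1.0,0.006], [0.4,-0.1,1.0,0.006], [0.4,-0.1,1.0,0.006], yaw0 79.34
```

```bash
python3 -m jog '[[0.3,-0.1,1,0.006,1],[0.4,-0.1,1,0.006,1],[0.4,-0.1,1,0.006,1],[0.4,-0.1,1,0.006,1],[0.4,-0.1,1,0.006,1],[0.4,-0.1,1,0.006,1],[0.4,-0.1,1,0.006,1],[0,0,0,0,1],[0,0,0,0,1],[0,0,0,0,1]]' 40; python3 -c "
from h import *
tp();ptip(-3.5,0,.073,76.5,1)
d=snap('wrist','w9.png')"
```

```text
time: 22.75
ee_pos: [0.5273, 0.0824, 0.1229]
eef_rot: [0.783, 0.621, 0.015, -0.012]
ft_force: [0.9, -0.3, -0.1]
width: 0.0203
t 22.75 tip rel CP press mm -7.5 -4.3 33.7 f 0.9 -0.1 -0.1 tq [-0.09 -0.04  0.01] tilt x,y -0.000 0.039 yaw 76.9 w 0.0203
[0.4,0.4,1.6,0.006], yaw0 76.87
```

```bash
python3 -m jog '[[0.4,0.3,0.8,0.006,1],[0,0,0.5,0,1],[0,0,0,0,1],[0,0,0.2,0,1],[0,0,0.2,0,1],[0,0,0.2,0,1],[0,0,0.2,0,1],[0,0,0,0,1],[0,0,0,0,1],[0,0,0,0,1]]' 40; python3 -c "
from h import *
tp();ptip(-3.5,0,.063,76.5,1)"
```

```text
time: 23.8
ee_pos: [0.5325, 0.0862, 0.1012]
eef_rot: [0.786, 0.619, 0.016, -0.011]
ft_force: [-0.7, 0.3, -0.1]
width: 0.0203
t 23.8 tip rel CP press mm -3.2 0.7 12.0 f -0.7 0.1 -0.1 tq [-0.05 -0.08 -0.03] tilt x,y 0.002 0.039 yaw 76.4 w 0.0203
[-0.1,-0.0,0.4,-0.001], yaw0 76.44
```

```bash
python3 -m jog '[[-0.05,0,0.1,0,1],[0,0,0.1,0,1],[0,0,0.1,0,1],[0,0,0.1,0,1],[0,0,0.1,0,1],[0,0,0.1,0,1],[0,0,0.1,0,1],[0,0,0.1,0,1],[0,0,0.1,0,1],[0,0,0,0,1]]' 40; python3 -c "
from h import *
tp()"
```

```text
time: 24.8
ee_pos: [0.5338, 0.0859, 0.0923]
eef_rot: [0.786, 0.618, 0.017, -0.011]
ft_force: [1.0, -0.3, -0.1]
width: 0.0204
t 24.8 tip rel CP press mm -1.8 0.7 3.1 f 1.0 -0.1 -0.1 tq [-0.09 -0.3  -0.01] tilt x,y 0.004 0.039 yaw 76.4 w 0.0204
```

```bash
python3 -m jog '[[0,0.1,0,0,1],[0,0.1,0,0,1],[0,0.1,0,0,1],[0,0.1,0,0,1],[0,0.1,0,0,1],[0,0.1,0,0,1],[0,0.1,0,0,1],[0,0.1,0,0,1],[0,0,0,0,1],[0,0,0,0,1]]' 40; python3 -c "
from h import *
tp();d=snap('wrist','w10.png')"
```

```text
time: 25.8
ee_pos: [0.5367, 0.0857, 0.0908]
eef_rot: [0.785, 0.619, 0.012, -0.014]
ft_force: [-3.8, 0.6, 1.1]
width: 0.0202
t 25.8 tip rel CP press mm 0.7 1.0 1.7 f -3.8 -0.3 1.1 tq [0.12 0.95 0.02] tilt x,y -0.007 0.037 yaw 76.5 w 0.0202
```

```bash
python3 -m jog '[[0,0,0.1,0,1],[0,0,0.1,0,1],[0,0,0.1,0,1],[0,0,0.1,0,1],[0,0,0.1,0,1],[0,0,0.1,0,1],[0,0,0.1,0,1],[0,0,0.1,0,1],[0,0,0.1,0,1],[0,0,0,0,1]]' 40; python3 -c "
from h import *
tp()"
```

```text
time: 26.85
ee_pos: [0.5384, 0.0865, 0.0839]
eef_rot: [0.785, 0.619, 0.014, -0.013]
ft_force: [-4.1, 0.0, 1.0]
width: 0.0204
t 26.85 tip rel CP press mm 2.3 2.2 -5.2 f -4.0 -0.9 1.0 tq [0.04 1.14 0.01] tilt x,y -0.003 0.037 yaw 76.5 w 0.0204
```

```bash
python3 -m jog '[[-0.03,-0.1,0,0,1],[-0.03,-0.1,0,0,1],[0,0,0,0,1],[0,0,0.1,0,1],[0,0,0.1,0,1],[0,0,0.1,0,1],[0,0,0.1,0,1],[0,0,0,0,1],[0,0,0,0,1],[0,0,0,0,1]]' 40; python3 -c "
from h import *
tp()"
```

```text
time: 27.85
ee_pos: [0.538, 0.0863, 0.0803]
eef_rot: [0.785, 0.619, 0.015, -0.012]
ft_force: [-1.9, 0.9, 2.7]
width: 0.0202
t 27.85 tip rel CP press mm 2.1 2.0 -8.9 f -2.1 0.4 2.7 tq [0.13 0.58 0.06] tilt x,y 0.000 0.038 yaw 76.5 w 0.0202
```

```bash
python3 -m jog '[[0,-0.1,0.1,0,1],[0,-0.05,0.1,0,1],[0,0,0.1,0,1],[0,0,0.1,0,1],[0,0,0.1,0,1],[0,0,0.1,0,1],[0,0,0.1,0,1],[0,0,0.1,0,1],[0,0,0.1,0,1],[0,0,0.1,0,1]]' 40; python3 -c "
from h import *
tp()"
```

```text
time: 28.85
ee_pos: [0.5393, 0.0869, 0.0744]
eef_rot: [0.785, 0.619, 0.017, -0.009]
ft_force: [-4.5, -0.8, 7.4]
width: 0.0204
t 28.85 tip rel CP press mm 3.4 2.9 -14.9 f -4.2 -1.8 7.4 tq [-0.3   1.04  0.05] tilt x,y 0.007 0.038 yaw 76.5 w 0.0204
```

```bash
python3 -m jog '[[-0.05,-0.15,0,0,1],[-0.05,-0.15,0,0,1],[0,-0.05,0,0,1],[0,0,0,0,1],[0,-0.02,0.1,0,1],[0,-0.02,0.1,0,1],[0,-0.02,0.1,0,1],[0,-0.02,0.1,0,1],[0,0,0,0,1],[0,0,0,0,1]]' 40; python3 -c "
from h import *
tp()"
```

```text
time: 29.85
ee_pos: [0.5381, 0.0864, 0.0715]
eef_rot: [0.786, 0.618, 0.02, -0.007]
ft_force: [2.6, 0.1, 3.2]
width: 0.0201
t 29.85 tip rel CP press mm 2.6 2.1 -17.8 f 2.5 0.7 3.2 tq [-0.22 -0.5  -0.01] tilt x,y 0.013 0.039 yaw 76.4 w 0.0201
```

```bash
python3 -m jog '[[0,0,0.15,0,1],[0,0,0.15,0,1],[0,0,0.15,0,1],[0,0,0.15,0,1],[0,0,0.15,0,1],[0,0,0.15,0,1],[0,0,0.15,0,1],[0,0,0,0,1],[0,0,0,0,1],[0,0,0,0,1]]' 40; python3 -c "
from h import *
tp()"
```

```text
time: 30.85
ee_pos: [0.5381, 0.0866, 0.06]
eef_rot: [0.786, 0.618, 0.019, -0.007]
ft_force: [1.1, -0.8, 2.5]
width: 0.0203
t 30.85 tip rel CP press mm 2.5 2.3 -29.3 f 1.2 -0.6 2.5 tq [-0.21 -0.46 -0.01] tilt x,y 0.012 0.039 yaw 76.4 w 0.0203
```

```bash
python3 -m jog '[[0,0,0.1,0,1],[0,0,0.1,0,1],[0,0,0,0,1],[0,0,0,0,1],[0,0,0,0,1],[0,0,0,0,1],[0,0,0,0,1],[0,0,0,0,1],[0,0,0,0,1],[0,0,0,0,1]]' 40; python3 -c "
from h import *
tp()"
```

```text
time: 31.85
ee_pos: [0.5386, 0.0867, 0.0591]
eef_rot: [0.786, 0.618, 0.019, -0.007]
ft_force: [0.7, -1.6, 2.8]
width: 0.0201
t 31.85 tip rel CP press mm 3.0 2.5 -30.2 f 1.1 -1.4 2.8 tq [-0.31 -0.31 -0.05] tilt x,y 0.014 0.039 yaw 76.4 w 0.0201
```

```bash
python3 -m jog '[[0,0,0,0,0.6],[0,0,0,0,0.6],[0,0,0,0,0.6],[0,0,0,0,0.6],[0,0,0,0,0.6],[0,0,-1,0,0.6],[0,0,-2,0,0.6],[0,0,-3,0,0.6],[0,0,-3,0,0.6],[0,0,-3,0,0.6]]' ; python3 -m jog '[[-2,0,0,0,0.6],[-3,0,0,0,0.6],[-2,0,0,0,0.6],[-1,0,0,0,0.6],[0,0,0,0,0.6],[0,0,0,0,0.6],[0,0,0,0,0.6],[0,0,0,0,0.6],[0,0,0,0,0.6],[0,0,0,0,0.6]]'; python3 -c "
from h import *
tp();d=snap('wrist','w11.png');c=snap('side','s5.png');a=snap('scene','s6.png')
g=CP+[0,0,.02];L=[]
x,y=map(int,proj(d,g));x0,y0=max(0,x-75),max(0,y-100);print('w',x0,y0,[np.array(proj(d,CP+V*q/1000+[0,0,z])).round(1) for q,z in((0,.009),(0,.041),(9,.052),(20,.037))]);L.append(cv2.resize(d['pixels'][y0:y0+150,x0:x0+150],(400,400),interpolation=cv2.INTER_CUBIC))
for k in(c,a):
    x,y=map(int,proj(k,g));x0,y0=x-25,y-30;print(x0,y0);L.append(cv2.resize(k['pixels'][y0:y0+100,x0:x0+50],(200,400),interpolation=cv2.INTER_CUBIC))
cv2.imwrite('pics/fin.png',np.hstack(L)[:,:,::-1])"
```

```text
time: 32.85
ee_pos: [0.5314, 0.0832, 0.1802]
eef_rot: [0.785, 0.619, 0.015, -0.011]
ft_force: [1.4, -0.3, -1.0]
width: 0.0347
time: 33.85
ee_pos: [0.5152, 0.01, 0.186]
eef_rot: [0.782, 0.622, 0.02, -0.008]
ft_force: [0.1, -0.0, 0.5]
width: 0.0346
t 33.85 tip rel CP press mm -1.9 -77.5 96.8 f 0.1 0.0 0.5 tq [-0.12 -0.06  0.  ] tilt x,y 0.012 0.041 yaw 77.0 w 0.0346
w 204 7 [array([279.6, 107.9]), array([279.4, 106.9]), array([292.4, 106.6]), array([307. , 107.2])]
243 180
274 176
```

View pics/fin.png

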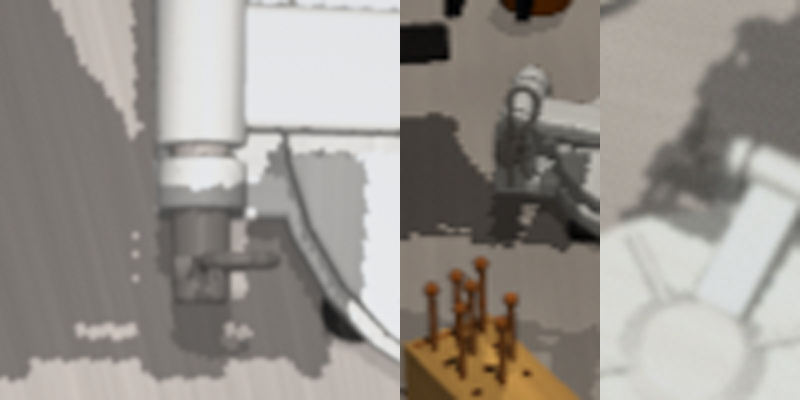

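The clip stands over the pin, bow at +x, leg at crop (197,268), far flank at (278,260): looks slightly turned. I'll measure that numerically.

```bash
python3 - <<'E'
from h import *
d=load('w11.png');g=cv2.cvtColor(d['pixels'],cv2.COLOR_RGB2GRAY).astype(int)
for x in range(274,312): print(x,' '.join('%3d'%q for q in g[96:120,x]))
E
```

```text
274 112 113 112 112 112 112 116 126 130 128 123 116 109 101  95  97 105 112 114 117 118 116 107  96
275 115 116 115 115 116 115 115 118 118 117 111 104  96  89  89  98 110 117 119 120 120 117 108  95
276 118 118 117 118 118 118 113 103  96  96  95  92  90  90  95 106 116 123 123 120 116 112 103  92
277 121 121 121 122 122 121 114  98  87  86  87  88  91  95  99 107 115 122 122 114 105 102  95  86
278 126 126 127 126 127 125 116  98  84  80  77  78  85  91  97 102 107 114 115 109 100  96  92  84
279 129 129 129 129 129 125 111  95  84  76  68  67  73  86  94  97 101 104 105 103 101  97  93  85
280 127 126 127 127 125 116 104  94  89  82  70  64  68  81  92  96  98 100 105 107 104  98  93  85
281 122 122 121 122 119 110 100  97  94  87  77  71  75  86  94  98  98 103 111 116 111 102  92  83
282 118 118 118 118 115 108 101  98  96  89  81  81  90  98 104 106 106 108 115 119 115 105  92  83
283 114 115 116 116 113 107 101  99  97  90  84  89 100 107 109 111 113 114 116 117 115 107  95  85
284 112 113 113 113 111 106 104 104 101  93  85  90 100 103 102 105 110 114 114 114 114 110 100  88

[... 1999 characters left out ...]

305 100 111 118 120 116 108 101  99  96  87  80  89 108 116 119 118 118 118 118 118 118 118 119 118
306 106 115 120 122 118 111 103  98  94  85  82  94 110 118 119 119 118 118 117 118 118 118 118 118
307 111 119 122 123 121 115 107  97  91  85  87 102 115 119 119 119 119 119 118 118 118 117 117 117
308 108 113 116 116 117 116 109 100  95  92 100 111 119 120 120 119 119 119 118 118 118 118 118 117
309 101 103 103 103 105 110 113 111 107 109 114 120 122 122 122 121 121 121 120 119 118 119 118 118
310  97  97  97  97  99 104 113 117 117 118 120 123 123 122 122 122 122 123 121 121 121 121 120 119
311  94  96  96  97  97 100 107 112 113 114 118 120 121 121 122 121 122 123 122 123 122 123 122 121
```

```bash
python3 - <<'E'
from h import *
c=load('s5.png')
for z in(.032,.041,.052,.056,.062): print(z,np.array(proj(c,CP+V*.009+[0,0,z])).round(1))
g=cv2.cvtColor(c['pixels'],cv2.COLOR_RGB2GRAY).astype(int)
for y in range(196,214): print(y,' '.join('%3d'%q for q in g[y,262:288]))
E
```

```text
0.032 [272.2 207.3]
0.041 [272.1 204.4]
0.052 [272.1 200.8]
0.056 [272.  199.5]
0.062 [272.  197.6]
196 126 124 125 123 123 123 124 123 122 123 123 120 128 145 132 112 122 123 123 123 123 124 125 126 127 126
197 125 124 123 123 122 123 123 123 122 122 122 136 159 168 165 153 137 120 123 123 123 122 124 125 125 126
198 124 123 122 123 122 122 123 122 122 121 128 153 169 175 176 167 151 124 115 123 123 123 123 125 126 126
199 123 123 123 122 122 121 122 122 115 119 133 130 137 133 127 152 152 128 114 122 123 123 124 124 125 126
200 124 123 123 122 122 121 122 122 114 110 135 153 161 162 154 140 127 124 112 122 123 122 124 124 124 126
201 123 123 123 123 122 123 122 123 118 110 108 115 123 149 171 154 129 112  98 116 122 123 123 124 124 125
202 123 123 123 123 122 121 123 117  98  79  74  81  79  90 121 140 133  98  85 113 123 123 123 123 124 125
203 123 123 123 123 123 123 124 111  78  86 131 157 144  98  76 112 127  96  90 113 124 123 122 123 124 126
204 123 124 124 123 123 123 116  95  73 114 165 175 172 137  75  83 115 128 129 122 129 123 123 123 123 126
205 125 124 124 124 123 124 
[... 243 characters left out ...]
 142  88  92 150 176 175 175 176 176 176 176 178 178
208 127 126 127 125 126 115 105 104  75 119 159 152 142 114  77  94 154 179 179 178 177 176 177 177 176 176
209 128 127 127 126 125 120 103  79  62  88 117 136 148 104  66 124 176 180 180 181 180 181 181 180 179 178
210 128 128 126 126 120 102  87  74  56  71  89  94  92  74  78 115 144 159 173 181 185 184 182 180 181 180
211 129 128 127 127 112  82  78  71  52  60  78  74  65  72  81 103 111 119 127 131 136 142 157 157 160 187
212 130 129 128 127 110  77  71  60  52  55  63  59  60  65  68  86  99 100 100 103 104 109 117 118 118 135
213 130 130 128 124 105  75  65  55  52  56  59  55  63  69  61  68  78  86  95  99 100  97  99 101 100 103
```

```bash
python3 -c "
from h import *
tp();print(r.close_job())"
```

```text
t 34.0 tip rel CP press mm -1.8 -77.9 96.8 f 0.4 0.5 0.3 tq [-0.08  0.01 -0.04] tilt x,y 0.012 0.041 yaw 77.0 w 0.035
the job is handed in; nothing more can be done
None
```

The hinge pin is fully home, the R-clip is through its cross-hole with the bow over the pin, and the job was handed in at 34 s with the gripper open and clear.

**What I did**
- **Pin:** I pushed the head in until it stopped at about 15 N. The wrist view then showed the head flush against the lug.
- **Clip:** I took it from the slot gripped upright. I caught the hole mouth, which leaned about 3.5 mm to press −x, then drew it above the axis and eased the leg down. The upward force read at most 7.4 N between moves. The clip then sprang over and I let go.

**Last checks**
- **Depth:** the side view puts the loop top at row 201.5 against 200.8 predicted for fully home, so it is seated to within about 2 mm (the image resolves no finer).
- **Squareness:** seen from above, the loop lies straight across the pin to within about 2°.

**What disagreed**
- **Fingertips:** they sat about 12 mm behind the reported TCP instead of 22 mm ahead. Because of this, my first push passed over the hinge and the fingertips pressed down on the hinge with about 19 N. I worked with the corrected offset after that.
- **Tilt and position:** the tool kept a tilt of about 2°. The held tip read 2–3 mm off my estimate of the clip point in both x and y, although the leg was in the hole.
- **Not checked:** I had no picture views left to look closely at the bow itself. I also did not re-measure the other items on the bench; the gripper stayed away from them, apart from lifting the clip out of the holder.

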